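# Move the loaded condiment caddy to the locking rail

## Task

The white condiment caddy hangs on the plain stand with the drip tray. Lift it off by its wooden grip and hang it on the other stand, the one with the sprung keeper behind its rail, without setting it down on the way and keeping it level so that the salt shaker and the spice jar stay standing in it. Feel the hook onto the rail, press it gently home until the keeper has snapped back over it, then let go.

Things in the scene. Friction and masses are not known exactly. Their poses are not given: they have to be found in the camera images.
- caddy: White sheet-metal caddy, loaded about 0.45 kg: tray 100 (x) x 130 (y) mm, walls 50 mm high, 3 mm thick. Origin: centre of the tray's underside; z up, x from the tray's front to its hanger at the back, y along the hanger. The hanger plate (100 mm wide, rear face at x = 51.5 mm) rises from the back wall (foot bevelled) and bends to the rear into a hook like an upside-down U, 16 mm wide inside
- caddy_bridge (a point): Middle of the underside of the hook's bridge, which rests on a rail; on the caddy at x = 59.5, y = 0, z = 110 mm. The bridge is 4 mm thick and runs from x = 48.5 to 70.5 mm. Behind it hang two lips, |y| = 12 to 50 mm, inner face at x = 67.5 mm, lower ends at z = 87 mm, flared to the rear; the 24 mm gap between them is for the keeper
- caddy_grip (a point): Centre of the caddy's wooden grip bar, 14 mm thick (x), 96 mm long (y), 24 mm high (z), which stands above the hanger; on the caddy at x = 50, y = 0, z = 170 mm. The jars in the tray end at z = 108 mm. Free of the hook, the caddy lifts straight up
- salt_shaker: Salt shaker, 44 mm round and 90 mm high, standing loose in the caddy's tray; origin at the centre of its foot, z up
- spice_jar: Spice jar with a dark cap, 41 mm round and 105 mm high, standing loose in the tray beside the salt shaker; both topple if the caddy is jerked sideways with over about 3 m/s2; origin at the centre of its foot, z up
- drip_stand: Plain stand with a drip tray, fixed: uprights 15 mm round at y = +-88 mm, up to z = 171 mm; between them a 12 mm round rail along y, axis at x = 0, z = 150 mm, and an equal bar 74 mm lower, 2.5 mm further forward, on which the caddy's back leans. Origin on the table under the rail's middle; z up, x to the rear. The caddy hangs at its front (-x), heading as the stand
- lock_stand: The other stand, fixed, no tray: rail, lower bar and uprights as on the plain stand (uprights end 21 mm above the rail's axis), but telescopic: the rail's axis, at x = 0, is clamped anywhere from z = 152 to 192 mm. That height is not measured: feel it. Same origin and axes; the caddy hangs at its front (-x), heading as the stand. Over 35 N between caddy and stand counts as forced
- keeper (a joint): Swing (rad) of the steel keeper, 16 mm wide, behind the middle of the locking rail: 0 closed, grows to the rear, about 0.09 as the bridge passes. Its thumb tab ends 41 mm above the rail's axis, its ramp begins at 36 mm. The bridge's rear edge slides down the ramp; once it sits on the rail the nose springs over it, 1.5 mm above. Passing pushes the tool up with 8 to 17 N
- mug: Striped mug, 101 mm high, bystander; origin at the centre of its foot
- garlic: Garlic bulb, 53 mm, bystander; origin at its underside
- lemon: Lemon, 83 mm long, bystander; origin at its underside
Things that resemble listed ones, but are neither listed nor needed, are in the scene too. Leave any orange, red or turquoise look-alike of the spice_jar alone.

How it is judged:
On the way, in this order (a step that is already met when the one before it is completed fails the run):
1. the caddy is held by the fingers, clear of the plain stand (contact force between the fingers and caddy above 1 N and contact force between caddy and drip_stand below 0.1 N and distance of caddy from where it was at the start of the episode above 0.05 m), for 0.2 s.
2. held by the fingers, the caddy's hook pushes the keeper fully back (contact force between the fingers and caddy above 1 N and contact force between caddy and lock_stand above 0.5 N and value of joint keeper above 0.065 rad), for 0.05 s.
At the end, for the whole second after the job is handed in: The caddy hangs at rest on the locking stand's rail, level within 0.1 rad, its hook centred on the rail within 8 mm along it and 6 mm across it, its weight borne by that stand, the keeper closed over the hook (below 0.012 rad), and the salt shaker and spice jar stand upright (0.2 rad) in the tray (value of joint keeper below 0.012 rad and contact force between caddy and lock_stand above 1.5 N and contact force between caddy and drip_stand below 0.1 N and x of caddy_bridge in the frame of lock_stand between -0.006 and 0.006 m and y of caddy_bridge in the frame of lock_stand between -0.008 and 0.008 m and angle between caddy's own z axis and vertical below 0.1 rad and linear speed of caddy below 0.02 m/s and distance between each of salt_shaker, spice_jar and caddy below 0.075 m and angle between each of salt_shaker, spice_jar's own z axis and vertical below 0.2 rad); the robot touches nothing.
It fails at once if the caddy is set down (its underside below 25 mm; hanging it is never under 44 mm) (height (world z) of caddy below 0.025 m).
It fails at once if the caddy is tipped more than 0.2 rad (11 degrees) from level (angle between caddy's own z axis and vertical above 0.2 rad).
It fails at once if the caddy is forced onto the locking stand with more than 35 N (contact force between caddy and lock_stand above 35 N).
It fails at once if mug, garlic or lemon is pushed more than 30 mm (distance of any of mug, garlic, lemon from where it was at the start of the episode above 0.03 m).
It also fails if it takes over 64 s, if anything falls off the work surface, if the arm or the gripper's body presses on something with over 40 N, if the wrist force passes 120 N, or if a joint passes its speed limit or range.

## Robot

A 6-joint arm with a two-finger parallel gripper is mounted at the origin on a cart in front of the work surface, level with it; the furniture and walls round the work are solid. World frame = base frame: x ahead of the robot, y to its left, z up, the work surface at z = 0. Lengths are in m, angles in rad, forces in N, time in s.
With the tool pointing down it reaches from about 0.25 to 0.775 m from the base axis. Payload 4 kg.
Tool frame: the origin (TCP) lies between the finger pads; the fingertips stand 25 mm ahead of it and the grasp point (between the pads) lies 6 mm ahead of it (robot.tip_reach is the z of the fingertips in the tool frame, in m); z points along the fingers, y is the line along which they close (so a half turn about z gives the same grasp; the last joint's range is limited). The gripper opens to 94 mm and grips with 3 to 60 N. Pads are 16 mm wide; open, the fingers measure 119 mm over their backs; the gripper's body (75 mm by 177 mm) begins 78 mm behind the grasp point.
Start: joints at [-1.341, 0.087, 1.371, -0, 1.684, -0.103], TCP at [0.18, -0.52, 0.231] pointing down, gripper open.
Joint ranges: [-3.1, 3.1], [-0.76, 2.03], [0.27, 2.55], [-1.08, 4.22], [0.17, 2.65], [-2.57, 2.57]. Speed limits (rad/s): [2.79, 2.79, 3.14, 3.14, 3.14, 3.14].

## Interface

Orientations are given as [roll, pitch, yaw] about the fixed x, y, z axes, in that order (R = Rz(yaw) Ry(pitch) Rx(roll)).
In Python, from bench import robot gives the robot as it stands. The module is installed in compiled form; this text tells all that it offers.
- The arm moves only by the shell command python3 -m handwheel 'ROWS'. ROWS is JSON, a list of rows, each a list of 3 entries, a list of its own where there are three numbers: the turn, a rotation vector about the world's x, y, z in units of 90 degrees (1.0 is 90 degrees), then the shift along the world's x, y, z in units of 0.05 m (1.0 is 0.05 m), then the closure, from 0 (fully open) to 1 (shut). A call has 1 to 5 rows; each row shifts and turns the commanded pose from where the row before left it; what a row does not reach is not made up. A row lasts 1/10 s, in which the tool goes at most 50 mm and 8.59 degrees, less where a joint would pass 70% of its speed; a pose out of reach is approached as far as the arm can. A call with a number of a shift or a turn outside -1 to 1 is refused whole. A call with a gripper value outside its range is refused whole. The fingers move at their own pace and stop on an object; the grip force is fixed at half the most. Time passes only in rows, so rows that do not move let the fingers close. It gives the time, the measured TCP pose, the force, the opening and the grip force at its end, in the units of the state.
- robot.get_obs(): the state, without advancing time (a new reading comes with each control period).
- robot.snapshot(name): name is "side" or "top"; returns (picture, depth): 480x640x3 uint8, red, green, blue; 480x640 float32, m along the optical axis (not along the pixel's ray), 0 where there is no reading.
- robot.calibration(name): a dict with "mtx" (3x3 intrinsics, pixels), "extrinsics" (4x4, takes a point from camera to world coordinates). Camera axes: x right, y down, z forward; pixel columns grow to the right and rows downward; lengths in m; the calibration is good to about 2 mm. A picture is of the moment at which its call begins. calibration takes no time and is no camera call.
- robot.close_job(): hands the job in; it is judged then, once.
Trained networks look in the newest picture that a camera, given by its name, has taken for a name from the list of things; names that differ only in an ending like _2 or _b are one class to them, and where a whole thing is asked for, a point or a joint stands for the part that bears it (a point fixed in the world has none). Each returns a list of dicts, best first, with "p" (0 to 1); they miss things now and then, are a little off and sometimes report something else, mostly with a low value. They report only what shows in the picture. A call takes as long as a camera call. They do not tell look-alikes from the thing itself.
- robot.boxes_of(query, camera): "bbox" ([left, top, right, bottom] in pixels, round what is visible of it).
The state is a dict: "time": time; "joint_positions": joint angles; "qvel": joint speeds; "joint_torque": joint torques, N m; "tool_pos": TCP position; "ee_rot": TCP orientation; "wrist_force": force on the tool from outside, world axes, zero at the start; "wrist_torque": the same for the moment, N m; "width": finger opening in m; "finger_force": force on a finger pad.
Only numpy, scipy, OpenCV 4.12 (cv2) and the standard library are available. Lean on these libraries where they do the work, as an engineer would, in place of code of your own. Each camera call takes 0.05 s, during which the arm holds its last target. There are 200 camera calls.

## Working session

There is one attempt and no reset: what is moved stays moved. The work goes in short steps, Python scripts to look and compute and a shell command to move; the robot and the scene stay as the last step left them, time stands still between calls to the robot, and variables do not carry over. Pictures are saved under pics/ and viewed, at most 10 in all, crops included, and the job is handed in when it is done.

```bash
mkdir -p pics
cat > h.py <<'E'
import numpy as np,cv2
from bench import robot
def snap(n,f=None):
    im,d=robot.snapshot(n)
    if f: cv2.imwrite('pics/'+f,im[:,:,::-1])
    return im,d
def cloud(n,d):
    c=robot.calibration(n);K=np.array(c['mtx']);T=np.array(c['extrinsics'])
    v,u=np.mgrid[0:480,0:640]
    P=np.stack([(u-K[0,2])/K[0,0]*d,(v-K[1,2])/K[1,1]*d,d],-1)
    W=P@T[:3,:3].T+T[:3,3]; W[d<=0]=np.nan
    return W
E
python3 - <<'E'
from h import *
for n in('side','top'):
    im,d=snap(n,n+'0.png'); np.save(n+'_d.npy',d); np.save(n+'_im.npy',im)
    print(n,np.round(robot.calibration(n)['extrinsics'],3).tolist())
    for q in('caddy','caddy_grip','drip_stand','lock_stand','keeper','salt_shaker','spice_jar','mug','garlic','lemon'):
        print(q,[(np.round(b['bbox']).tolist(),round(b['p'],2)) for b in robot.boxes_of(q,n)[:3]])
print(robot.get_obs())
E
```

```text
side [[-0.975, -0.07, 0.212, 0.277], [-0.223, 0.364, -0.904, 0.837], [-0.014, -0.929, -0.371, 0.508], [0.0, 0.0, 0.0, 1.0]]
caddy [([322.0, 182.0, 373.0, 268.0], 0.62)]
caddy_grip [([317.0, 182.0, 378.0, 269.0], 0.57)]
drip_stand [([300.0, 194.0, 380.0, 289.0], 0.96)]
lock_stand [([214.0, 252.0, 352.0, 416.0], 0.98)]
keeper [([247.0, 254.0, 266.0, 291.0], 0.62)]
salt_shaker [([344.0, 225.0, 358.0, 248.0], 0.82)]
spice_jar [([381.0, 206.0, 400.0, 244.0], 0.94), ([350.0, 208.0, 363.0, 246.0], 0.9), ([407.0, 213.0, 425.0, 251.0], 0.88)]
mug [([194.0, 257.0, 242.0, 309.0], 0.93)]
garlic [([178.0, 313.0, 206.0, 334.0], 0.6)]
lemon [([334.0, 287.0, 361.0, 317.0], 0.74)]
top [[0.01, -0.984, 0.179, 0.311], [-1.0, -0.011, -0.006, -0.08], [0.008, -0.179, -0.984, 1.338], [0.0, 0.0, 0.0, 1.0]]
caddy []
caddy_grip []
drip_stand [([319.0, 239.0, 428.0, 323.0], 0.83)]
lock_stand [([127.0, 221.0, 242.0, 318.0], 0.9), ([332.0, 246.0, 403.0, 313.0], 0.31)]
keeper [([168.0, 224.0, 180.0, 238.0], 0.52)]
salt_shaker [([341.0, 282.0, 362.0, 304.0], 0.82), ([316.0, 236.0, 428.0, 325.0], 0.61)]
spice_jar [(
[... 316 characters left out ...]
.68)]
{'time': 1.1, 'joint_positions': array([-1.34109721e+00,  8.72120369e-02,  1.37068040e+00,  3.55370747e-05,
        1.68361591e+00, -1.03101217e-01]), 'qvel': array([-0.00046521, -0.00018165, -0.00056548,  0.00093221,  0.00100457,
        0.00097425]), 'joint_torque': array([-1.32754820e-03, -3.40048671e+01, -3.02606320e+01,  7.15194270e-02,
        2.36120308e-02,  1.24106975e-05]), 'tool_pos': array([ 0.17969062, -0.51984   ,  0.23050925]), 'ee_rot': array([ 3.14150516e+00, -2.64463316e-05,  3.32804335e-01]), 'wrist_force': array([ 0.54127043, -0.13360643,  0.75828438]), 'wrist_torque': array([ 0.01942429,  0.02224436, -0.01712171]), 'finger_force': 0.0, 'width': 0.09412956669443782}
```

Run:
```python
import cv2
a=cv2.imread('pics/top0.png')[130:350,110:510];b=cv2.imread('pics/side0.png')[170:430,160:450]
cv2.imwrite('pics/a1.png',cv2.resize(a,None,fx=2,fy=2,interpolation=cv2.INTER_CUBIC))
cv2.imwrite('pics/b1.png',cv2.resize(b,None,fx=2.3,fy=2.3,interpolation=cv2.INTER_CUBIC)[:600,:800])
```

```text
(no output)
```

View pics/a1.png

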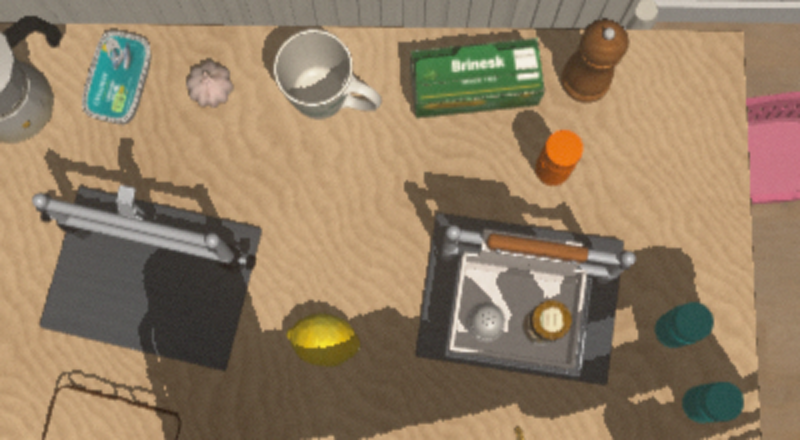

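View pics/b1.png

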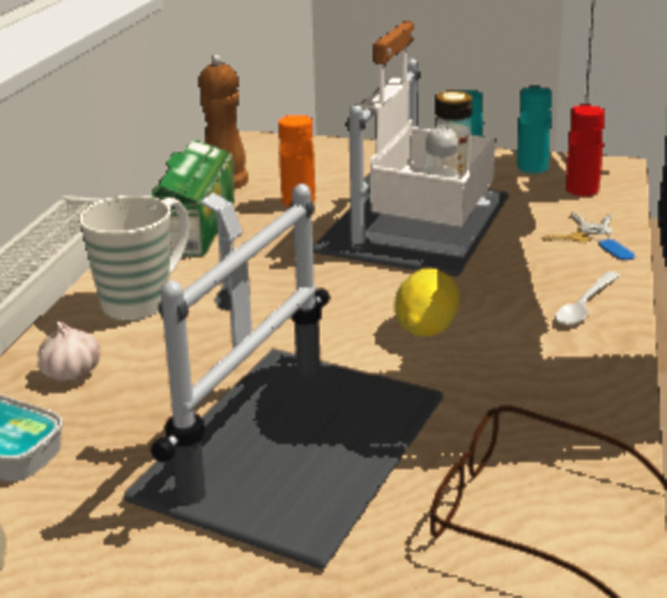

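The top view shows the lock stand at left: upright tops at px ≈(130,230) and (216,250), keeper ≈(173,230). The drip stand with the caddy is at right: upright tops ≈(336,248) and (424,259), grip ≈(353..403,250..258). The side view agrees, with the orange, red and turquoise jars as look-alikes, and the lemon lies between the stands.

Run:
```python
from h import *
im=np.load('top_im.npy').astype(int);W=cloud('top',np.load('top_d.npy'))
Ws=cloud('side',np.load('side_d.npy'));ims=np.load('side_im.npy').astype(int)
def line(P,n):
    c=np.nanmean(P,0);q=P[:,:2]-c[:2];w,v=np.linalg.eigh(q.T@q);a=v[:,1];a=a*np.sign(a[1]);t=q@a
    print(n,len(P),'c',c.round(4),'yaw',np.arctan2(-a[0],a[1]).round(4),'ext',np.percentile(t,[0,2,98,100]).round(4),'mid',(c[:2]+a*(t.min()+t.max())/2).round(4),'z',np.percentile(P[:,2],[2,50,98]).round(4))
def reg(W,x0,x1,y0,y1,z0,z1):
    return (W[...,0]>x0)&(W[...,0]<x1)&(W[...,1]>y0)&(W[...,1]<y1)&(W[...,2]>z0)&(W[...,2]<z1)
for p in((130,230),(216,250),(336,248),(424,259),(173,230),(378,254)): print(p,W[p[1]-2:p[1]+3,p[0]-2:p[0]+3].reshape(-1,3)[np.nanargmax(W[p[1]-2:p[1]+3,p[0]-2:p[0]+3,2])].round(4))
for nm,A,I in(('top',W,im),('side',Ws,ims)):
    wood=(I[...,0]-I[...,2]>40)&reg(A,.2,.6,-.4,0,.19,.26)
    line(A[wood],nm+' grip')
    m=reg(A,.2,.6,.03,.35,.12,.24); line(A[m],nm+' lock')
    m=reg(A,.2,.6,-.35,-.05,.155,.18)&(A[...,0]>.3); line(A[m],nm+' drip')
    kp=reg(A,.2,.6,.03,.35,.195,.26);
    if kp.any(): line(A[kp],nm+' keeper')
```

```text
(130, 230) [0.537  0.2794 0.1882]
(216, 250) [0.4995 0.1078 0.1865]
(336, 248) [ 0.5118 -0.1269  0.176 ]
(424, 259) [ 0.49   -0.3027  0.1744]
(173, 230) [0.533  0.1857 0.2036]
(378, 254) [ 0.4897 -0.2055  0.2316]
top grip 381 c [ 0.4896 -0.207   0.2269] yaw -0.1386 ext [-0.0469 -0.045   0.0454  0.0469] mid [ 0.4896 -0.207 ] z [0.2184 0.2272 0.2317]
top lock 996 c [0.4701 0.1697 0.1734] yaw -1.0863 ext [-0.2942 -0.2905  0.1135  0.1198] mid [0.3929 0.1291] z [0.1299 0.1695 0.2225]
top drip 407 c [ 0.4885 -0.2177  0.1604] yaw -0.2224 ext [-0.0907 -0.0872  0.0956  0.0984] mid [ 0.4893 -0.2139] z [0.1551 0.159  0.1726]
top keeper 168 c [0.3672 0.1186 0.2109] yaw -1.1801 ext [-0.1782 -0.1773  0.1949  0.1971] mid [0.376  0.1222] z [0.1958 0.2021 0.2566]
side grip 186 c [ 0.4882 -0.1936  0.2195] yaw -0.1684 ext [-0.0554 -0.0538  0.0379  0.0389] mid [ 0.4868 -0.2017] z [0.206  0.2208 0.2284]
side lock 2231 c [0.4234 0.1612 0.1654] yaw -1.0896 ext [-0.2492 -0.2453  0.1656  0.1687] mid [0.3877 0.1426] z [0.1222 0.1661 0.2317]
side drip 235 c [ 0.4997 -0.1991  0.1616] yaw -0.1528 ext [-0.1071 -0.1017  0.0801  0.0822] mid [ 0.4978 -0.2114] z [0.1551 0.1601 0.1762]
side keeper 414 c [0.2658 0.0808 0.2226] yaw -1.1814 ext [-0.0707 -0.0687  0.303   0.3065] mid [0.3749 0.1256] z [0.1962 0.2218 0.2582]
```

Run:
```python
from h import *
W=cloud('top',np.load('top_d.npy'));S=cloud('side',np.load('side_d.npy'))
print('robot? obj:')
for n,A in(('top',W),('side',S)):
    m=(A[...,0]>.15)&(A[...,0]<.44)&(A[...,1]>-.1)&(A[...,1]<.3)&(A[...,2]>.1)&(A[...,2]<.35)
    v,u=np.where(m);P=A[m];print(n,len(P),u.min(),u.max(),v.min(),v.max(),P.min(0).round(3),P.max(0).round(3))
from scipy.spatial import cKDTree
for nm,p,q in(('lock',(.537,.2794),(.4995,.1078)),('drip',(.5118,-.1269),(.49,-.3027))):
  p,q=np.array(p),np.array(q);c=(p+q)/2;a=(p-q)/np.linalg.norm(p-q);x=np.array([a[1],-a[0]])
  print(nm,'yaw0',np.arctan2(-a[0],a[1]).round(4),'c',c)
  for n,A in(('top',W),('side',S)):
    d=A[...,:2]-c;l=np.stack([d@x,d@a,A[...,2]],-1)
    for lab,y0,y1 in(('up-',-.1,-.08),('up+',.08,.1)):
        m=(abs(l[...,0])<.015)&(l[...,1]>y0)&(l[...,1]<y1)&(l[...,2]>.12)
        L=l[m]; 
        if len(L)>5: print(' ',n,lab,len(L),'x',np.median(L[:,0]).round(4),'y',np.percentile(L[:,1],[5,50,95]).round(4),'ztop',np.percentile(L[:,2],[90,98]).round(4))
    for y0 in(-.07,-.04,-.02,.02,.04):
        m=(abs(l[...,0])<.015)&(l[...,1]>y0)&(l[...,1]<y0+.025)&(l[...,2]>.14)&(l[...,2]<.19)
        L=l[m]
        if len(L)>5: print('   ',n,y0,len(L),'x',np.percentile(L[:,0],[5,50,95]).round(4),'z',np.percentile(L[:,2],[5,50,95]).round(4))
    m=(abs(l[...,0])<.04)&(abs(l[...,1])<.03)&(l[...,2]>.19)&(l[...,2]<.25);L=l[m]
    if len(L): print('  keeper/grip',n,len(L),np.median(L,0).round(4),np.percentile(L,2,axis=0).round(4),np.percentile(L,98,axis=0).round(4))
```

```text
robot? obj:
top 668 207 283 397 439 [ 0.157 -0.035  0.121] [0.221 0.101 0.349]
side 6554 446 506 151 298 [ 0.15  -0.019  0.101] [0.221 0.11  0.35 ]
lock yaw0 -0.2151 c [0.51825 0.1936 ]
  top up- 94 x -0.0005 y [-0.094  -0.0905 -0.0823] ztop [0.1837 0.1849]
  top up+ 97 x -0.0005 y [0.0812 0.0851 0.0932] ztop [0.1831 0.1869]
    top -0.07 73 x [-0.0037  0.0015  0.007 ] z [0.1638 0.1688 0.1733]
    top -0.04 75 x [-0.0037  0.0011  0.0071] z [0.1643 0.1681 0.1719]
    top -0.02 106 x [-0.0035  0.0036  0.0112] z [0.1643 0.1687 0.1858]
    top 0.02 76 x [-0.0031  0.0016  0.0073] z [0.1632 0.1683 0.1721]
    top 0.04 76 x [-0.0032  0.0017  0.0074] z [0.1635 0.1681 0.1716]
  keeper/grip top 91 [2.09e-02 2.00e-04 2.01e-01] [ 0.0116 -0.0067  0.1917] [0.0306 0.0086 0.2061]
  side up- 134 x -0.0038 y [-0.0882 -0.0826 -0.0803] ztop [0.1808 0.1832]
  side up+ 394 x -0.001 y [0.0882 0.0955 0.0985] ztop [0.1784 0.1828]
    side -0.07 58 x [-0.0042 -0.002   0.0031] z [0.1613 0.167  0.1694]
    side -0.04 63 x [-0.0036 -0.0016  0.0036] z [0.1614 0.1672 0.1693]
    side -0.02 126 x [-0.0032  0.0042  
[... 717 characters left out ...]
.1659]
    top 0.04 81 x [-0.0109  0.001   0.0097] z [0.1458 0.1576 0.1648]
  keeper/grip top 272 [-0.0131  0.0003  0.2269] [-0.0188 -0.0288  0.2106] [-0.005   0.0289  0.2312]
  side up- 69 x -0.0052 y [-0.0908 -0.0842 -0.0811] ztop [0.1663 0.1699]
  side up+ 134 x 0.001 y [0.0875 0.0929 0.0965] ztop [0.1653 0.1691]
    side -0.04 64 x [-0.0128 -0.0114  0.0066] z [0.1435 0.1606 0.1853]
    side -0.02 49 x [-0.0123 -0.0102  0.0045] z [0.1421 0.1586 0.1608]
    side 0.02 51 x [-0.0118 -0.0097  0.0084] z [0.1414 0.1579 0.1627]
    side 0.04 94 x [-0.0113 -0.008   0.0084] z [0.1435 0.1585 0.1835]
  keeper/grip side 104 [-0.0177 -0.0032  0.2197] [-0.02   -0.0276  0.1934] [-0.0075  0.0272  0.2283]
```

```bash
A='x'; python3 -m handwheel '[[[0,0,0.047],[0.2,0.2,0.4],0],[[0,0,0.047],[0.4,0.4,0.4],0],[[0,0,0.047],[0.45,0.45,0.4],0],[[0,0,0.047],[0.45,0.45,0.2],0],[[0,0,0.047],[0.45,0.45,0],0]]'
python3 -m handwheel '[[[0,0,0.047],[0.45,0.45,0],0],[[0,0,0.047],[0.45,0.45,0],0],[[0,0,0.047],[0.45,0.45,0],0],[[0,0,0.047],[0.45,0.45,0],0],[[0,0,0.047],[0.45,0.45,0],0]]'
python3 -m handwheel '[[[0,0,0.047],[0.45,0.45,0],0],[[0,0,0.047],[0.45,0.45,0],0],[[0,0,0.047],[0.45,0.45,0],0],[[0,0,0.047],[0.45,0.45,0],0],[[0,0,0.041],[0.3,0.31,0],0]]'
```

```text
time: 1.6
tool_pos: [0.2782, -0.4221, 0.303]
ee_rot: [3.137, 0.001, 0.705]
wrist_force: [-0.4, -0.2, -0.7]
width: 0.094
finger_force: 0.0
time: 2.1
tool_pos: [0.3905, -0.3088, 0.3007]
ee_rot: [3.141, 0.0, 1.074]
wrist_force: [0.2, -0.6, -0.4]
width: 0.0942
finger_force: 0.0
time: 2.6
tool_pos: [0.4959, -0.2027, 0.3005]
ee_rot: [3.141, -0.0, 1.435]
wrist_force: [-0.1, -1.1, 0.2]
width: 0.0941
finger_force: 0.0
```

```bash
python3 -m handwheel '[[[0,0,0],[-0.13,-0.09,-0.2],0],[[0,0,0],[0,0,-0.3],0],[[0,0,0],[0,0,-0.3],0],[[0,0,0],[0,0,-0.25],0],[[0,0,0],[0,0,0],0]]'
python3 - <<'E'
from h import *
snap('top');im,d=snap('side','c.png')
a=im[130:330,250:450,::-1];cv2.imwrite('pics/c1.png',cv2.resize(a,None,fx=3,fy=3,interpolation=cv2.INTER_CUBIC))
E
```

```text
time: 3.1
tool_pos: [0.4869, -0.2085, 0.2447]
ee_rot: [-3.137, -0.002, 1.43]
wrist_force: [-0.3, 1.1, -0.4]
width: 0.0943
finger_force: 0.0
```

View pics/c1.png

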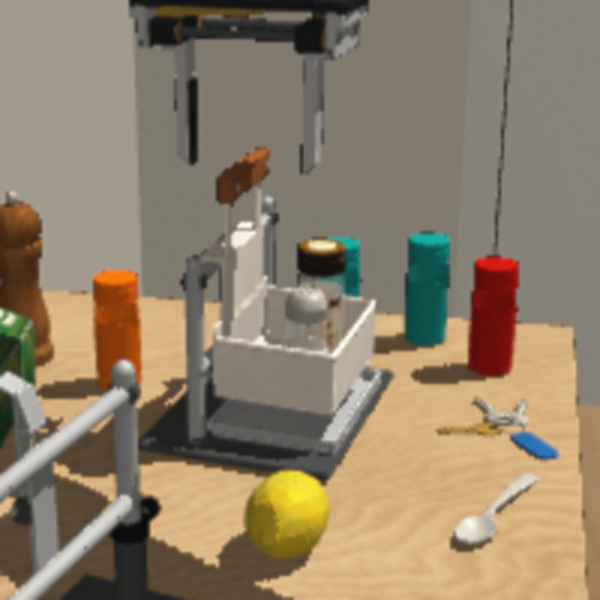

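The picture shows the two fingertips, at (188,160) and (312,170) in the crop, straddling the wooden grip (243,175) as planned. I'll go down and close.

```bash
python3 -m handwheel '[[[0,0,0],[0.04,0.02,-0.2],0],[[0,0,0],[0,0,-0.13],0],[[0,0,0],[0,0,0],0.5],[[0,0,0],[0,0,0],0.8],[[0,0,0],[0,0,0],1]]'
python3 -m handwheel '[[[0,0,0],[0,0,0],1],[[0,0,0],[0,0,0],1],[[0,0,0],[0,0,0],1]]'
```

```text
time: 3.7
tool_pos: [0.4903, -0.2079, 0.2318]
ee_rot: [3.141, 0.0, 1.431]
wrist_force: [-0.5, -0.3, 0.8]
width: 0.0737
finger_force: 0.0
time: 4.0
tool_pos: [0.4902, -0.2079, 0.2317]
ee_rot: [3.141, 0.0, 1.431]
wrist_force: [0.7, -0.5, 0.8]
width: 0.0491
finger_force: 0.0
```

```bash
python3 -m handwheel '[[[0,0,0],[0,0,-0.08],1],[[0,0,0],[0,0,0],1],[[0,0,0],[0,0,0],1],[[0,0,0],[0,0,0],1],[[0,0,0],[0,0,0],1]]'
python3 -m handwheel '[[[0,0,0],[0,0,0],1],[[0,0,0],[0,0,0],1],[[0,0,0],[0,0,0],1]]'
```

```text
time: 4.5
tool_pos: [0.4909, -0.2079, 0.2276]
ee_rot: [3.14, 0.0, 1.431]
wrist_force: [1.6, 0.3, -2.1]
width: 0.014
finger_force: 30.0
time: 4.8
tool_pos: [0.4907, -0.2079, 0.2275]
ee_rot: [3.14, 0.0, 1.431]
wrist_force: [3.0, -0.3, -2.1]
width: 0.0139
finger_force: 30.0
```

```bash
python3 -m handwheel '[[[0,0,0],[0,0,0.05],1],[[0,0,0],[0,0,0.08],1],[[0,0,0],[0,0,0.1],1],[[0,0,0],[0,0,0.12],1],[[0,0,0],[0,0,0.15],1]]'
python3 -m handwheel '[[[0,0,0],[0,0,0.2],1],[[0,0,0],[0,0,0.2],1],[[0,0,0],[0,0,0.2],1],[[0,0,0],[0,0,0.25],1],[[0,0,0],[0,0,0.25],1]]'
python3 -m handwheel '[[[0,0,0],[0,0,0.25],1],[[0,0,0],[0,0,0.25],1],[[0,0,0],[0,0,0.25],1],[[0,0,0],[0,0,0.25],1],[[0,0,0],[0,0,0.25],1]]'
python3 -m handwheel '[[[0,0,0],[0,0,0.2],1],[[0,0,0],[0,0,0.15],1],[[0,0,0],[0,0,0.1],1],[[0,0,0],[0,0,0.05],1],[[0,0,0],[0,0,0],1]]'
python3 - <<'E'
from h import *
im,d=snap('side','d.png')
a=im[80:280,250:450,::-1];cv2.imwrite('pics/d1.png',cv2.resize(a,None,fx=3,fy=3,interpolation=cv2.INTER_CUBIC))
E
```

```text
time: 5.3
tool_pos: [0.4888, -0.2074, 0.2515]
ee_rot: [-3.136, -0.001, 1.431]
wrist_force: [1.0, -0.8, -4.0]
width: 0.0136
finger_force: 30.0
time: 5.8
tool_pos: [0.4901, -0.2078, 0.3089]
ee_rot: [3.141, 0.0, 1.431]
wrist_force: [0.1, 0.7, -4.0]
width: 0.0136
finger_force: 30.0
time: 6.3
tool_pos: [0.4902, -0.2079, 0.3711]
ee_rot: [3.141, 0.0, 1.431]
wrist_force: [0.2, -0.1, -3.5]
width: 0.0139
finger_force: 30.0
time: 6.8
tool_pos: [0.4902, -0.2079, 0.3951]
ee_rot: [3.142, -0.0, 1.431]
wrist_force: [-0.2, -0.0, -4.5]
width: 0.0138
finger_force: 30.0
```

View pics/d1.png

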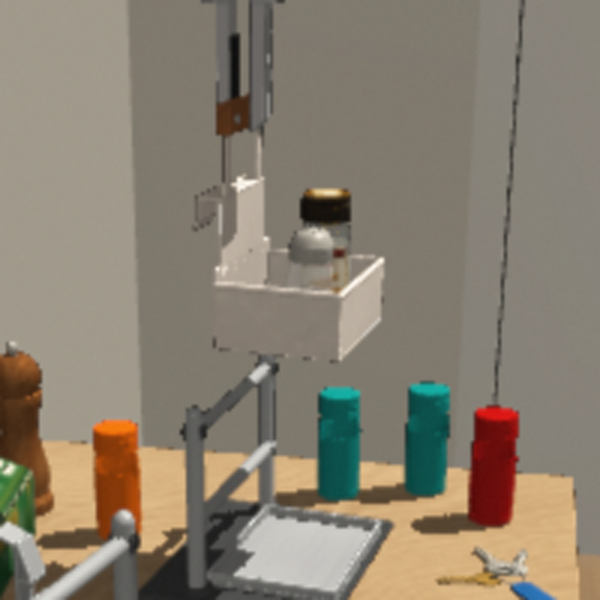

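The caddy hangs level from the fingers, both jars stand (jar (325,215), shaker (312,255) in the crop), and the hook is clear of the drip stand. I'll carry it across.

```bash
python3 -m handwheel '[[[0,0,-0.003],[0.02,0.1,0],1],[[0,0,-0.003],[0.02,0.2,0],1],[[0,0,-0.003],[0.02,0.3,0],1],[[0,0,-0.003],[0.02,0.4,0],1],[[0,0,-0.003],[0.02,0.4,0],1]]'
python3 -m handwheel '[[[0,0,-0.003],[0.02,0.4,0],1],[[0,0,-0.003],[0.02,0.4,0],1],[[0,0,-0.003],[0.02,0.4,0],1],[[0,0,-0.003],[0.02,0.4,0],1],[[0,0,-0.003],[0.02,0.4,0],1]]'
python3 -m handwheel '[[[0,0,-0.003],[0.02,0.4,0],1],[[0,0,-0.003],[0.02,0.4,0],1],[[0,0,-0.003],[0.02,0.4,0],1],[[0,0,-0.003],[0.02,0.4,0],1],[[0,0,-0.003],[0.02,0.4,0],1]]'
python3 -m handwheel '[[[0,0,-0.003],[0.02,0.4,0],1],[[0,0,-0.003],[0.02,0.4,0],1],[[0,0,0],[0.02,0.4,0],1],[[0,0,0],[0.02,0.4,0],1],[[0,0,0],[0,0.3,0],1]]'
python3 -m handwheel '[[[0,0,0],[0,0.3,0],1],[[0,0,0],[0,0.2,0],1],[[0,0,0],[0,0.16,0],1],[[0,0,0],[0,0.1,0],1],[[0,0,0],[0,0,0],1]]'
python3 - <<'E'
from h import *
im,d=snap('side','e.png');np.save('se.npy',d)
a=im[60:300,120:440,::-1];cv2.imwrite('pics/e1.png',cv2.resize(a,None,fx=2.5,fy=2.5,interpolation=cv2.INTER_CUBIC))
print(robot.get_obs()['tool_pos'],robot.get_obs()['ee_rot'])
E
```

```text
time: 7.35
tool_pos: [0.4951, -0.1363, 0.3947]
ee_rot: [-3.141, -0.001, 1.407]
wrist_force: [-0.1, 0.5, -4.0]
width: 0.0139
finger_force: 30.0
time: 7.85
tool_pos: [0.4999, -0.0362, 0.3949]
ee_rot: [-3.141, -0.0, 1.384]
wrist_force: [0.4, 0.5, -3.9]
width: 0.0139
finger_force: 30.0
time: 8.35
tool_pos: [0.5047, 0.0638, 0.3949]
ee_rot: [-3.141, -0.0, 1.36]
wrist_force: [0.6, 0.0, -4.5]
width: 0.0137
finger_force: 30.0
time: 8.85
tool_pos: [0.5086, 0.159, 0.3947]
ee_rot: [-3.141, -0.0, 1.352]
wrist_force: [0.3, -0.1, -5.2]
width: 0.0139
finger_force: 30.0
time: 9.35
tool_pos: [0.5092, 0.1955, 0.3949]
ee_rot: [-3.142, 0.0, 1.351]
wrist_force: [0.9, -0.0, -3.4]
width: 0.0137
finger_force: 30.0
[0.50921627 0.19502094 0.39498242] [3.14152385e+00 4.53652917e-04 1.35048585e+00]
```

View pics/e1.png

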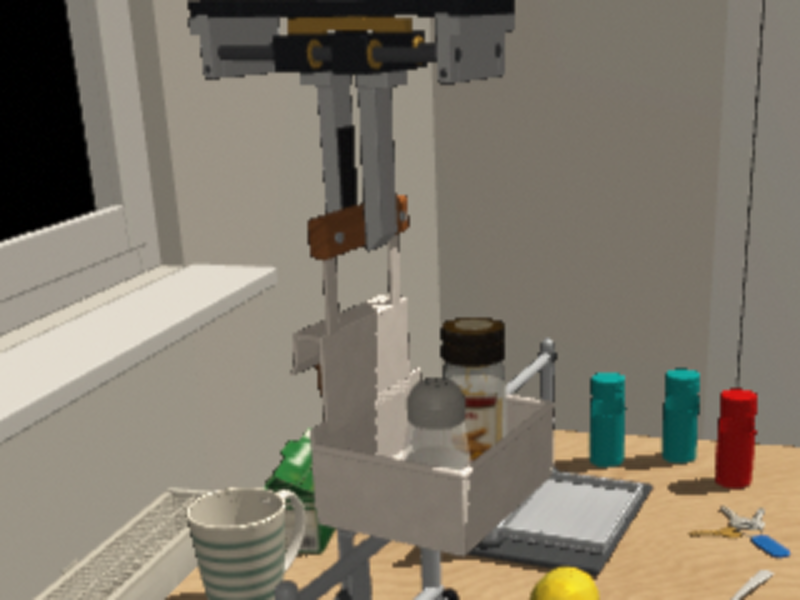

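Run:
```python
from h import *
snap('top');im,dt=snap('top','et.png')
c=np.array([.5192,.1939]);y=-.22;X=np.array([np.cos(y),np.sin(y)]);Y=np.array([-X[1],X[0]])
for n,d in(('side',np.load('se.npy')),('top',dt)):
    A=cloud(n,d);q=A[...,:2]-c;l=np.stack([q@X,q@Y,A[...,2]],-1)
    m=(abs(l[...,0]+.012)<.008)&(abs(l[...,1])<.06)&(l[...,2]>.275)&(l[...,2]<.318);L=l[m]
    if len(L)>20:
        G=np.c_[L[:,1],L[:,2]-.3,np.ones(len(L))];s=np.linalg.lstsq(G,L[:,0],rcond=None)[0]
        print(n,'plate',len(L),'slope y,z,x0',s.round(4),'y',np.percentile(L[:,1],[1,99]).round(4),'z',L[:,2].max().round(4))
    m=(abs(l[...,0])<.03)&(abs(l[...,1])<.06)&(l[...,2]>.318)&(l[...,2]<.335);L=l[m]
    if len(L): print(n,'bridge',len(L),'x',np.percentile(L[:,0],[2,50,98]).round(4),'y',np.percentile(L[:,1],[1,99]).round(4),'z',np.percentile(L[:,2],[2,50,98]).round(4))
    m=(abs(l[...,0]+.12)<.03)&(abs(l[...,1])<.08)&(l[...,2]>.24)&(l[...,2]<.28);L=l[m]
    if len(L): print(n,'front wall top',len(L),'x',np.percentile(L[:,0],[2,50,98]).round(4),'y',np.percentile(L[:,1],[1,99]).round(4),'z',np.percentile(L[:,2],[50,98]).round(4))
    m=(abs(l[...,0]+.01)<.012)&(abs(l[...,1])<.06)&(l[...,2]>.375)&(l[...,2]<.395);L=l[m]
    if len(L): print(n,'grip',len(L),'x',np.percentile(L[:,0],[2,50,98]).round(4),'y',np.percentile(L[:,1],[1,99]).round(4))
```

```text
side plate 943 slope y,z,x0 [ 0.0026 -0.0143 -0.0103] y [-0.0474  0.052 ] z 0.318
side bridge 476 x [-0.0117 -0.0097  0.0095] y [-0.0459  0.0521] z [0.3185 0.3265 0.3336]
side front wall top 905 x [-0.1094 -0.1078 -0.0904] y [-0.0613  0.0679] z [0.2553 0.2734]
side grip 464 x [-0.0205 -0.0164 -0.0032] y [-0.0426  0.0507]
top plate 114 slope y,z,x0 [-0.0119 -0.0154 -0.0107] y [-0.0579  0.0143] z 0.3175
top bridge 198 x [-0.0111  0.0046  0.0108] y [-0.0515  0.0024] z [0.3192 0.3275 0.331 ]
top front wall top 112 x [-0.1093 -0.1053 -0.0906] y [-0.067   0.0629] z [0.2634 0.268 ]
top grip 177 x [-0.0204 -0.0133  0.0006] y [-0.0497 -0.0057]
```

```bash
python3 -m handwheel '[[[0,0,0],[0,0,-0.1],1],[[0,0,0],[0,0,-0.2],1],[[0,0,0],[0,0,-0.25],1],[[0,0,0],[0,0,-0.25],1],[[0,0,0],[0,0,-0.25],1]]'
python3 -m handwheel '[[[0,0,0],[0,0,-0.25],1],[[0,0,0],[0,0,-0.25],1],[[0,0,0],[0,0,-0.2],1],[[0,0,0],[0,0,-0.2],1],[[0,0,0],[0,0,-0.15],1]]'
python3 -m handwheel '[[[0,0,0],[0,0,-0.06],1],[[0,0,0],[0,0,0],1],[[0,0,0],[0,0,0],1]]'
python3 - <<'E'
from h import *
im,d=snap('side','f.png')
a=im[130:330,170:370,::-1];cv2.imwrite('pics/f1.png',cv2.resize(a,None,fx=3,fy=3,interpolation=cv2.INTER_CUBIC))
E
```

```text
time: 10.0
tool_pos: [0.509, 0.1948, 0.3409]
ee_rot: [-3.141, 0.001, 1.35]
wrist_force: [-0.9, -0.2, -4.3]
width: 0.0138
finger_force: 30.0
time: 10.5
tool_pos: [0.509, 0.1951, 0.289]
ee_rot: [-3.141, 0.0, 1.351]
wrist_force: [0.5, -0.4, -4.6]
width: 0.0136
finger_force: 30.0
time: 10.8
tool_pos: [0.5094, 0.1952, 0.2875]
ee_rot: [3.141, -0.0, 1.351]
wrist_force: [0.6, 0.5, -4.1]
width: 0.0138
finger_force: 30.0
```

View pics/f1.png

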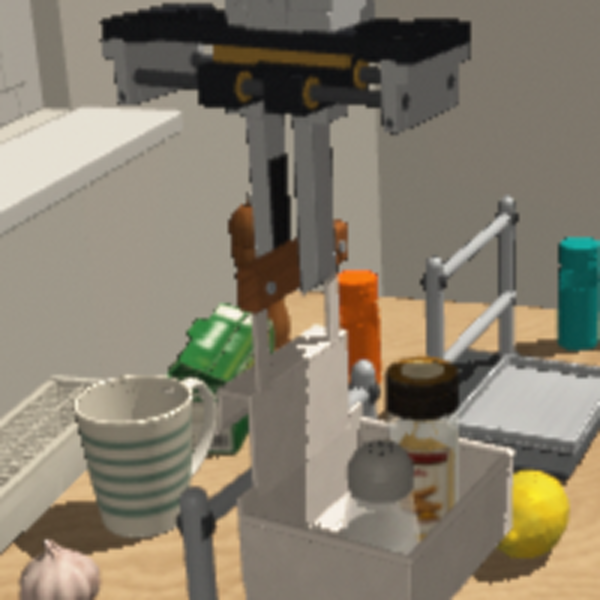

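The caddy is level and centred between the lock stand's uprights at (195,500) and (365,375), with the hook above the rail. I'll feel down from here in small steps.

```bash
python3 -m handwheel '[[[0,0,0],[0,0,-0.04],1],[[0,0,0],[0,0,-0.06],1],[[0,0,0],[0,0,-0.06],1],[[0,0,0],[0,0,-0.06],1],[[0,0,0],[0,0,-0.04],1]]'
python3 -m handwheel '[[[0,0,0],[0,0,-0.03],1],[[0,0,0],[0,0,-0.03],1],[[0,0,0],[0,0,-0.03],1],[[0,0,0],[0,0,0],1]]'
```

```text
time: 11.35
tool_pos: [0.509, 0.1951, 0.2734]
ee_rot: [-3.141, 0.0, 1.351]
wrist_force: [0.4, 0.0, -5.1]
width: 0.0142
finger_force: 30.0
time: 11.75
tool_pos: [0.5091, 0.1951, 0.2693]
ee_rot: [-3.141, 0.0, 1.351]
wrist_force: [-0.5, 0.0, -4.7]
width: 0.0136
finger_force: 30.0
```

```bash
python3 -m handwheel '[[[0,0,0],[0,0,-0.04],1],[[0,0,0],[0,0,-0.04],1],[[0,0,0],[0,0,-0.04],1],[[0,0,0],[0,0,0],1]]'
```

```text
time: 12.15
tool_pos: [0.509, 0.1951, 0.263]
ee_rot: [-3.141, 0.0, 1.351]
wrist_force: [-0.7, 0.6, -5.2]
width: 0.0137
finger_force: 30.0
```

```bash
python3 -m handwheel '[[[0,0,0],[0,0,-0.03],1],[[0,0,0],[0,0,-0.03],1],[[0,0,0],[0,0,-0.03],1],[[0,0,0],[0,0,0],1]]'
```

```text
time: 12.55
tool_pos: [0.5086, 0.1954, 0.2593]
ee_rot: [-3.141, -0.0, 1.351]
wrist_force: [-2.7, 1.0, -1.7]
width: 0.0135
finger_force: 30.0
```

```bash
python3 -m handwheel '[[[0,0,0],[0,0,-0.03],1],[[0,0,0],[0,0,-0.03],1],[[0,0,0],[0,0,0],1]]'
```

```text
time: 12.85
tool_pos: [0.5089, 0.1954, 0.2562]
ee_rot: [-3.141, -0.0, 1.351]
wrist_force: [-4.3, 0.7, 1.0]
width: 0.0137
finger_force: 30.0
```

```bash
python3 -m handwheel '[[[0,0,0],[0,0,-0.03],1],[[0,0,0],[0,0,-0.03],1],[[0,0,0],[0,0,0],1]]'
```

```text
time: 13.15
tool_pos: [0.5089, 0.1954, 0.2531]
ee_rot: [-3.141, -0.0, 1.351]
wrist_force: [-4.6, 1.7, -0.0]
width: 0.0138
finger_force: 30.0
```

```bash
python3 -m handwheel '[[[0,0,0],[0,0,-0.03],1],[[0,0,0],[0,0,-0.03],1],[[0,0,0],[0,0,0],1]]'
```

```text
time: 13.45
tool_pos: [0.5091, 0.1953, 0.2502]
ee_rot: [3.141, -0.0, 1.351]
wrist_force: [-4.4, 0.7, 3.0]
width: 0.0139
finger_force: 30.0
```

```bash
python3 -m handwheel '[[[0,0,0],[0,0,-0.03],1],[[0,0,0],[0,0,-0.03],1],[[0,0,0],[0,0,0],1]]'
```

```text
time: 13.75
tool_pos: [0.5089, 0.1951, 0.2457]
ee_rot: [-3.14, 0.001, 1.351]
wrist_force: [-3.3, 1.2, -2.3]
width: 0.0137
finger_force: 30.0
```

```bash
python3 -m handwheel '[[[0,0,0],[0,0,-0.03],1],[[0,0,0],[0,0,-0.02],1],[[0,0,0],[0,0,0],1]]'
```

```text
time: 14.05
tool_pos: [0.5089, 0.1951, 0.2437]
ee_rot: [-3.14, 0.001, 1.351]
wrist_force: [-4.8, 1.4, -1.9]
width: 0.0137
finger_force: 30.0
```

```bash
python3 -m handwheel '[[[0,0,0],[0,0,-0.02],1],[[0,0,0],[0,0,-0.02],1],[[0,0,0],[0,0,0],1]]'
```

```text
time: 14.35
tool_pos: [0.5098, 0.1947, 0.2419]
ee_rot: [3.141, 0.001, 1.35]
wrist_force: [-0.2, -0.1, -4.3]
width: 0.0134
finger_force: 30.0
```

```bash
python3 -m handwheel '[[[0,0,0],[0,0,-0.02],1],[[0,0,0],[0,0,-0.01],1],[[0,0,0],[0,0,0],1]]'
```

```text
time: 14.65
tool_pos: [0.5096, 0.195, 0.2411]
ee_rot: [3.14, -0.0, 1.35]
wrist_force: [0.5, 0.6, -4.6]
width: 0.0139
finger_force: 30.0
```

```bash
python3 -m handwheel '[[[0,0,0],[0,0,-0.02],1],[[0,0,0],[0,0,-0.01],1],[[0,0,0],[0,0,0],1]]'
```

```text
time: 14.95
tool_pos: [0.5096, 0.1951, 0.241]
ee_rot: [3.139, -0.001, 1.351]
wrist_force: [-0.6, -1.3, 4.4]
width: 0.0138
finger_force: 30.0
```

Contact rose to about 9 N with no further travel, so the hook is seated on the rail. I'll check the keeper before letting go.

```bash
python3 -m handwheel '[[[0,0,0],[0,0,0.02],1],[[0,0,0],[0,0,0],1]]'
python3 - <<'E'
from h import *
im,d=snap('side');ti,td=snap('top')
a=im[190:320,200:330,::-1];b=ti[190:320,110:240,::-1]
cv2.imwrite('pics/g1.png',cv2.resize(np.hstack([a,b]),None,fx=3,fy=3,interpolation=cv2.INTER_CUBIC))
c=np.array([.5192,.1939]);y=-.22;X=np.array([np.cos(y),np.sin(y)]);Y=np.array([-X[1],X[0]])
for n,d0,d1 in(('side',np.load('side_d.npy'),d),('top',np.load('top_d.npy'),td)):
  for D in(d0,d1):
    A=cloud(n,D);q=A[...,:2]-c;l=np.stack([q@X,q@Y,A[...,2]],-1)
    m=(l[...,0]>.008)&(l[...,0]<.04)&(abs(l[...,1])<.012)&(l[...,2]>.185)&(l[...,2]<.215);L=l[m]
    if len(L):print(n,len(L),np.percentile(L,[5,50,95],axis=0).round(4).tolist())
E
```

```text
time: 15.15
tool_pos: [0.5096, 0.1951, 0.241]
ee_rot: [3.14, -0.0, 1.351]
wrist_force: [0.3, -1.8, 1.2]
width: 0.0136
finger_force: 30.0
side 129 [[0.0099, -0.0044, 0.1862], [0.0154, 0.0047, 0.1969], [0.0279, 0.0105, 0.2033]]
side 34 [[0.0096, -0.0043, 0.1864], [0.0166, 0.0083, 0.1924], [0.0289, 0.0109, 0.2036]]
top 103 [[0.0102, -0.0068, 0.1867], [0.0186, -0.0002, 0.2003], [0.0292, 0.0073, 0.205]]
top 37 [[0.0095, -0.0076, 0.1885], [0.0166, -0.0056, 0.1983], [0.0286, -0.0029, 0.2047]]
```

View pics/g1.png

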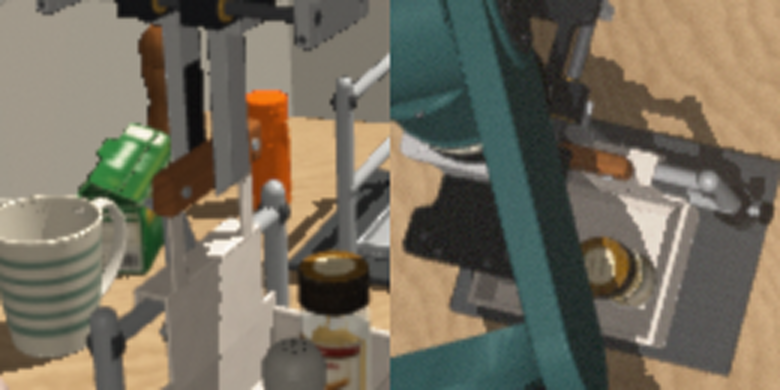

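The side crop shows the hook seated on the rail with both jars upright, and the keeper's tab measures at its starting position, so it's closed. Next I'll open part way, rise, and look again.

```bash
python3 -m handwheel '[[[0,0,0],[0,0,0],0.8],[[0,0,0],[0,0,0],0.7],[[0,0,0],[0,0,0],0.7],[[0,0,0],[0,0,0],0.7],[[0,0,0],[0,0,0],0.7]]'
```

```text
time: 15.75
tool_pos: [0.5091, 0.1952, 0.2403]
ee_rot: [-3.141, 0.0, 1.351]
wrist_force: [-0.5, 0.3, -0.4]
width: 0.0281
finger_force: 0.0
```

```bash
python3 -m handwheel '[[[0,0,0],[0,0,0.05],0.7],[[0,0,0],[0,0,0.15],0.7],[[0,0,0],[0,0,0.3],0.7],[[0,0,0],[0,0,0.5],0.7],[[0,0,0],[0,0,0.6],0.7]]'
python3 -m handwheel '[[[0,0,0],[-0.3,0,0.5],0.7],[[0,0,0],[-0.6,0,0.4],0.7],[[0,0,0],[-0.8,0,0],0.7],[[0,0,0],[-0.8,0,0],0.7],[[0,0,0],[-0.5,0,0],0.7]]'
python3 -m handwheel '[[[0,0,0],[-0.2,0,0],0.7],[[0,0,0],[0,0,0],0.7],[[0,0,0],[0,0,0],0.7]]'
python3 - <<'E'
from h import *
im,d=snap('side');ti,td=snap('top')
a=im[180:380,190:390,::-1];b=ti[190:390,80:280,::-1]
cv2.imwrite('pics/k1.png',cv2.resize(np.hstack([a,b]),None,fx=2,fy=2,interpolation=cv2.INTER_CUBIC))
c=np.array([.5192,.1939]);y=-.22;X=np.array([np.cos(y),np.sin(y)]);Y=np.array([-X[1],X[0]])
for n,d0,d1 in(('side',np.load('side_d.npy'),d),('top',np.load('top_d.npy'),td)):
  for D in(d0,d1):
    A=cloud(n,D);q=A[...,:2]-c;l=np.stack([q@X,q@Y,A[...,2]],-1)
    m=(l[...,0]>.008)&(l[...,0]<.04)&(abs(l[...,1])<.012)&(l[...,2]>.185)&(l[...,2]<.215);L=l[m]
    if len(L):print(n,len(L),np.percentile(L,[5,50,95],axis=0).round(4).tolist())
  m=(abs(l[...,0]+.0095)<.014)&(abs(l[...,1])<.06)&(l[...,2]>.22)&(l[...,2]<.25);L=l[m]
  if len(L):print(n,'grip',np.percentile(L,[2,50,98],axis=0).round(4).tolist())
E
```

```text
time: 16.25
tool_pos: [0.5089, 0.1951, 0.3218]
ee_rot: [-3.141, 0.0, 1.351]
wrist_force: [0.2, 0.3, 0.7]
width: 0.028
finger_force: 0.0
time: 16.75
tool_pos: [0.3571, 0.1951, 0.3682]
ee_rot: [3.138, -0.002, 1.351]
wrist_force: [0.1, 0.3, -0.2]
width: 0.0283
finger_force: 0.0
time: 17.05
tool_pos: [0.35, 0.1952, 0.3659]
ee_rot: [3.14, -0.0, 1.35]
wrist_force: [0.7, 0.0, 0.8]
width: 0.0277
finger_force: 0.0
side 129 [[0.0099, -0.0044, 0.1862], [0.0154, 0.0047, 0.1969], [0.0279, 0.0105, 0.2033]]
side 40 [[0.0096, -0.0038, 0.1859], [0.0174, 0.0089, 0.1946], [0.0291, 0.0111, 0.2032]]
side grip [[-0.0195, -0.0405, 0.2208], [-0.0175, 0.014, 0.2343], [-0.0068, 0.0498, 0.2414]]
top 103 [[0.0102, -0.0068, 0.1867], [0.0186, -0.0002, 0.2003], [0.0292, 0.0073, 0.205]]
top 104 [[0.0097, -0.0071, 0.187], [0.0184, 0.0, 0.1999], [0.0288, 0.0075, 0.2067]]
top grip [[-0.0191, -0.0481, 0.2248], [-0.0131, -0.0031, 0.24], [-0.0053, 0.0443, 0.2453]]
```

View pics/k1.png

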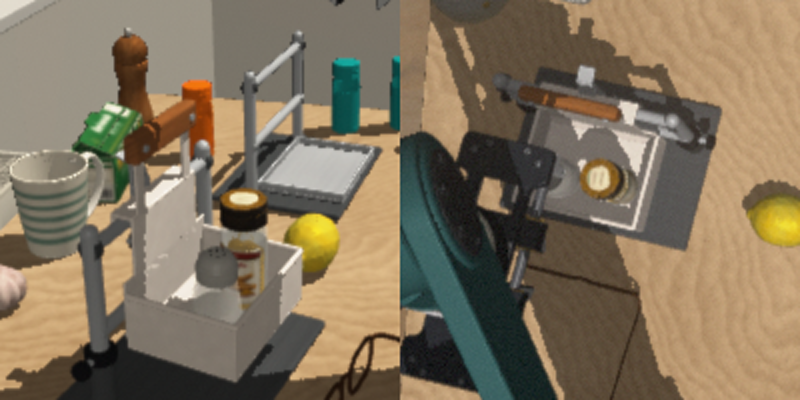

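The caddy hangs level on the lock stand and both jars stand in it (jar ≈(245,230), shaker ≈(213,265) in the crop). The keeper tab is back at its closed position, and the robot is clear. Handing in.

```bash
python3 -c "
from bench import robot
print(robot.close_job())"
```

```text
the job is handed in; nothing more can be done
None
```

The caddy hangs level on the lock stand with the keeper closed over its hook, both jars upright and the arm clear; I handed the job in at about 17 s, and no verdict came back.

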